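# Reset the game clock through its recessed well

### The job

Reset the game clock for the next match: with a fingertip push its sliding cover fully open, reach down into the round well beneath it, press the sunken reset key all the way down and hold it there for at least a second, then let it up and push the cover fully shut again. The clock must stay standing where it is, neither lifted nor shoved about; do not press the two paddles or the key in the square well, and leave the things around and on the clock where they are.

Things in the scene. Friction and masses are not known exactly. Their poses are not given: they have to be found in the camera images.
- clock: Game clock: flat grey plastic console, 1.1 to 1.7 kg, standing loose on the table. 170 (its x) by 300 (its y) by 55 mm high, top level. Origin at the centre of its underside; x points from the paddle side (nearer the robot) to the display side, y along its length, z up. In its frame the round well is at x 5, y -30 mm, the square well at x 5, y -110 mm, a loose die on top near x 64, y 120 mm.
- well_mouth (a point): Centre of the mouth of the round reset well, level with the clock's top face (55 mm above the table). The well is 46 mm across, straight-walled, 28 mm deep, open to above once the cover is slid off. Axes as the clock's.
- reset_top (a point): Centre of the top of the reset key, a black round button 26 mm across in the middle of the round well, its top 18 mm below the clock's top face when up. It moves straight down with the press.
- reset_key (a joint): Travel of the reset key in m: 0 up, 0.006 fully down (its top then 24 mm below the clock's top face). A spring raises it: 2 N to start it, 5 N fully down.
- cover_rib (a point): Centre of the top edge of the cover's rib, 69 mm above the table. The cover: dark metal plate, 64 (clock x) by 62 mm (clock y), upper face 4 mm above the clock's top face; across its middle a rib 44 mm long (clock x), 6 thick (clock y), 10 tall above the plate. Pushing the rib along y slides the cover. Axes as the clock's.
- cover (a joint): Slide of the cover in m along the clock's +y: 0 shut, centred over the round well; 0.066 fully open, the well clear. Begins at 0 to 0.014. About 1.5 N of friction; stays where left; stops at both ends. It runs between two rails up to 8 mm high, at clock x -31 and +41, y -63 to 71 mm.
- square_well_mouth (a point): Centre of the mouth of the other, square well (32 x 32 mm, 28 mm deep), level with the clock's top face. It holds a similar, square key that must be left alone.
- mode_key (a joint): Travel of the key in the square well in m: 0 up, 0.006 down.
- left_paddle (a joint): Travel in m of the black paddle centred at clock x -60, y +75 mm (30 by 120 mm, 8 mm proud of the clock's top): 0 up, 0.005 down. To be left alone.
- right_paddle (a joint): Travel in m of the black paddle centred at clock x -60, y -75 mm (30 by 120 mm, 8 mm proud of the clock's top): 0 up, 0.005 down. To be left alone.
- van: Bystander, to be left where it is: green die-cast model van, 45 wide x 100 long x 57 mm high; loose. Origin at the centre of its underside, z up.
- figurine: Bystander, to be left where it is: grey gaming figurine on a round 32 mm base, 47 mm high; loose. Origin at the centre of its underside, z up.
- dice_cup: Bystander, to be left where it is: red open cup, 72 across x 85 mm high; loose. Origin at the centre of its underside, z up.
- die_on_clock: Bystander, to be left where it is: white 20 mm die lying on the clock's top, near its far left corner; loose. Origin at the centre of its underside, z up.
- die_on_table: Bystander, to be left where it is: white 20 mm die on the table in front of the clock; loose. Origin at the centre of its underside, z up.
- card_box: Bystander, to be left where it is: cardboard card box, 66 x 92 x 30 mm high; loose. Origin at the centre of its underside, z up.
- paint_pot: Bystander, to be left where it is: small blue round pot, 34 across x 50 mm high; loose. Origin at the centre of its underside, z up.

How it is judged:
On the way, in this order (a step that is already met when the one before it is completed fails the run):
1. the cover is slid open (at least 56 of its 66 mm), the reset key still up (value of joint cover above 0.056 m and value of joint reset_key below 0.002 m), for 0.1 s.
2. the reset key is held down (at least 4.8 of its 6 mm) for one second without a break, the cover open (value of joint reset_key above 0.0048 m and value of joint cover above 0.04 m), for 0.95 s.
3. the key is up and the cover is shut again (within 8 mm) (value of joint cover below 0.008 m and value of joint reset_key below 0.0015 m), for 0.2 s.
At the end, for the whole second after the job is handed in: The cover is shut (within 8 mm of its closed stop), the reset key and all other keys are up (within 1.5 mm), the clock stands level and at rest within 30 mm of where it began, and every bystander is within 30 mm of its place (all of step 3 and distance of clock from where it was at the start of the episode below 0.03 m and height (world z) of clock below 0.008 m and angle between clock's own z axis and vertical below 0.05 rad and linear speed of clock below 0.01 m/s and value of joint each of mode_key, left_paddle, right_paddle below 0.0015 m and not (distance of van from where it was at the start of the episode above 0.03 m) and not (distance of figurine from where it was at the start of the episode above 0.03 m) and not (distance of dice_cup from where it was at the start of the episode above 0.03 m) and not (distance of die_on_clock from where it was at the start of the episode above 0.03 m) and not (distance of die_on_table from where it was at the start of the episode above 0.03 m) and not (distance of card_box from where it was at the start of the episode above 0.03 m) and not (distance of paint_pot from where it was at the start of the episode above 0.03 m)); the robot touches nothing.
It fails at once if the clock is lifted or tipped (height (world z) of clock above 0.008 m or angle between clock's own z axis and vertical above 0.1 rad).
It fails at once if the clock is shoved more than 30 mm from its place (distance of clock from where it was at the start of the episode above 0.03 m).
It fails at once if the key in the square well is pressed (more than 3 mm) (value of joint mode_key above 0.003 m).
It fails at once if a player's paddle is pressed (more than 3 mm) (value of joint any of left_paddle, right_paddle above 0.003 m).
It fails at once if a bystander is lifted, carried or knocked more than 30 mm from its place (distance of any of van, figurine, dice_cup, die_on_clock, die_on_table, card_box, paint_pot from where it was at the start of the episode above 0.03 m).
It also fails if it takes over 58 s, if anything falls off the work surface, if the arm or the gripper's body presses on something with over 40 N, if the wrist force passes 120 N, or if a joint passes its speed limit or range.

### The arm

A 6-joint arm with a two-finger parallel gripper is mounted at the origin on the work surface. World frame = base frame: x ahead of the robot, y to its left, z up, the work surface at z = 0. Lengths are in m, angles in rad, forces in N, time in s.
With the tool pointing down it reaches from about 0.4 to 0.825 m from the base axis. Payload 7 kg.
Tool frame: the origin (TCP) lies midway between the tips of the shut fingers; the grasp point (between the pads) lies 19 mm behind it (r.grip_depth is the distance from the TCP to the grasp point, in m); x points along the fingers, z is the direction in which the jaws open and shut, and the axes are right-handed (so a half turn about x gives the same grasp; the last joint's range is limited). The gripper opens to 85 mm and grips with 20 to 120 N. Pads are 22 mm wide; open, the fingers measure 114 mm over their backs; the gripper's body (76 mm by 85 mm) begins 54 mm behind the grasp point. The pads swing forward as they close: fully open they stand 13 mm farther back than shut.
Start: joints at [-0.839, 0.359, 0.012, 0, -1.224, -0.288], TCP at [0.29, -0.61, 0.231] pointing down, gripper open.
Joint ranges: [-3.07, 3.07], [-1.43, 2.12], [-1.02, 1.25], [-3.03, 1.67], [-3.05, -0], [-3.03, 3.03]. Speed limits (rad/s): [2.39, 2.39, 3.01, 3.14, 3.14, 3.14].

### API

Orientations are given as a unit quaternion [x, y, z, w].
In Python, from station import r, solver, imaging gives the robot as it stands. Calls block until the motion is done:
- r.movep(position, orientation): joint-space move of the TCP to a pose.
- r.line_to(position, feed=0.15, orientation=None, threshold=None): straight line of the TCP; orientation=None keeps the orientation; feed is the mean speed in m/s. With threshold (N) it stops when the force on the tool has changed by that much, and returns True; else False.
- r.move_joints(angles): joint-space move.
- r.grip(opening, f_grip=None): finger opening in m; f_grip is the grip in N (None keeps the last); returns when the fingers have stopped.
- r.hold(seconds).
- solver.ik(position, orientation): joint angles nearest the present ones, or None.
- r.observe(): the state.
- imaging.grab_frame(name): name is "scene" or "top" or "wrist"; returns the picture (420x560x3 uint8, red, green, blue); there is no depth.
- imaging.camera_params(name): a dict with "fovy" (degrees; the focal length in pixels is half the picture's height over the tangent of half this angle, whatever the lens; pixels are square), "cx", "cy" (the principal point, pixels), "world_to_cam" (4x4, takes a point from world to camera coordinates). Camera axes: x right, y down, z forward; pixel columns grow to the right and rows downward; lengths in m; the calibration is good to about 2 mm. The wrist camera is an equidistant fisheye: a pixel r from the principal point sees the ray r / f radians off the axis. A picture is of the moment at which its call begins: read the wrist's pose just before it. camera_params takes no time and is no camera call; for the wrist camera it gives the pose at the moment of the call.
A pose or a line that the arm cannot do raises r.PlanningError and nothing moves.
- r.sign_off(): hands the job in, once; it reports no verdict.
Trained networks look in the newest picture that a camera, given by its name, has taken for a name from the list of things; names that differ only in an ending like _2 or _b are one class to them, and where a whole thing is asked for, a point or a joint stands for the part that bears it (a point fixed in the world has none). Each returns a list of dicts, best first, with "confidence" (0 to 1); they miss things now and then, are a little off and sometimes report something else, mostly with a low value. They report only what shows in the picture. A call takes as long as a camera call.
- imaging.spot_in(camera, target): "at" ([x, y, z] in m, in the coordinates of the camera as it stood for that picture, good to about 4 mm: the middle of the surface that is visible of it).
The state is a dict: "time": time; "q": joint angles; "dq": joint speeds; "joint_torque": joint torques, N m; "eef_pos": TCP position; "orientation": TCP orientation; "ft_force": force on the tool from outside, world axes, zero at the start; "wrist_torque": the same for the moment, N m; "opening": finger opening in m.
Only numpy, scipy, OpenCV 4.12 (cv2) and the standard library are available. Lean on these libraries where they do the work, as an engineer would, in place of code of your own. Each camera call takes 0.05 s, during which the arm holds its last target.

## Working session

There is one attempt and no reset: what is moved stays moved. The work goes in short steps, each a Python script; the robot and the scene stay as the last script left them, time stands still between calls to the robot, and variables do not carry over. Pictures are saved under pics/ and viewed, and the job is handed in when it is done.

```bash
mkdir -p pics; ls; python3 - <<'E'
from station import r, solver, imaging
import cv2, numpy as np
for n in ["scene","top","wrist"]:
    im=imaging.grab_frame(n); cv2.imwrite(f"pics/{n}0.png",im[:,:,::-1])
    p=imaging.camera_params(n); print(n,p["fovy"],p["cx"],p["cy"]); M=np.array(p["world_to_cam"]); print(np.round(np.linalg.inv(M),3).tolist())
    for t in ["clock","well_mouth","cover_rib","square_well_mouth","die_on_clock","left_paddle","right_paddle","van","dice_cup","paint_pot","card_box","figurine"]:
        for d in imaging.spot_in(n,t)[:1]:
            w=np.linalg.inv(M)@np.r_[d["at"],1]; print(n,t,round(d["confidence"],2),np.round(w[:3],3))
o=r.observe();print(o["time"],o["eef_pos"],o["orientation"],o["opening"])
E
```

```text
pics
scene 56.83699257237514 282.51149143330645 208.06587400117812
[[0.745, 0.482, -0.462, 0.917], [0.667, -0.546, 0.507, -0.325], [-0.008, -0.685, -0.728, 0.607], [0.0, 0.0, 0.0, 1.0]]
scene clock 0.68 [ 0.605 -0.144  0.054]
scene well_mouth 0.74 [ 0.599 -0.14   0.054]
scene cover_rib 0.91 [ 0.58  -0.145  0.059]
scene square_well_mouth 0.91 [ 0.601 -0.144  0.055]
scene die_on_clock 0.53 [ 0.69  -0.024  0.073]
scene left_paddle 0.65 [ 0.554 -0.03   0.061]
scene van 0.95 [0.656 0.111 0.042]
scene dice_cup 0.96 [ 0.539 -0.331  0.057]
scene paint_pot 0.77 [ 0.694 -0.256  0.049]
scene card_box 0.82 [ 0.763 -0.113  0.033]
top 46.239124127796956 275.1205129688079 206.63081661448751
[[0.002, -0.99, 0.143, 0.427], [-1.0, -0.004, -0.012, 0.06], [0.012, -0.143, -0.99, 1.213], [0.0, 0.0, 0.0, 1.0]]
top clock 0.58 [ 0.577 -0.119  0.054]
top well_mouth 0.82 [ 0.582 -0.118  0.054]
top cover_rib 0.82 [ 0.582 -0.15   0.061]
top square_well_mouth 0.82 [ 0.585 -0.119  0.056]
top die_on_clock 0.51 [ 0.584 -0.117  0.056]
top left_paddle 0.55 [ 0.553 -0.026  0.066]
top right_paddle 0.21 [ 0.685 -0.017  0.075]
top van 0.62 [0.644 0.119 0.056]
top dice_cup 0.73 [ 0.681 -0.017  0.074]
top paint_pot 0.52 [ 0.684 -0.248  0.055]
top card_box 0.78 [ 0.757 -0.112  0.031]
top figurine 0.67 [ 0.488 -0.017  0.   ]
wrist 65.70646984690485 277.02415162071105 210.9759658009786
[[-0.43, 0.87, 0.243, 0.227], [0.903, 0.414, 0.116, -0.64], [0.0, 0.269, -0.963, 0.374], [0.0, 0.0, 0.0, 1.0]]
wrist clock 0.61 [ 0.48  -0.228  0.047]
wrist well_mouth 0.88 [ 0.478 -0.23   0.049]
wrist square_well_mouth 0.98 [ 0.477 -0.228  0.047]
wrist right_paddle 0.57 [ 0.49  -0.192  0.062]
1.95 [ 0.2898101  -0.60960066  0.23129846] [ 0.59778236 -0.37770562 -0.5977732  -0.37770612] 0.08534490354893823
```

View pics/scene0.png

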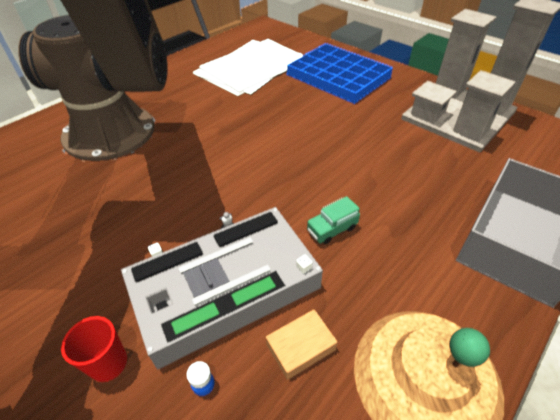

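View pics/top0.png

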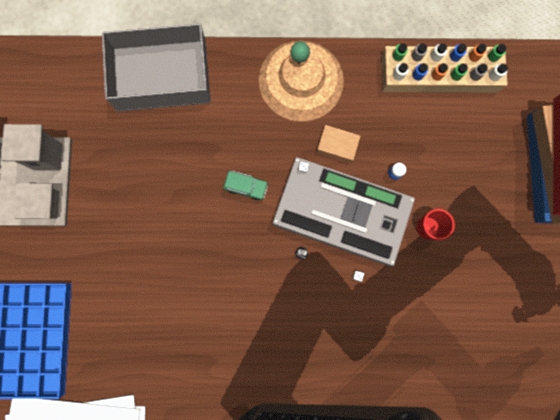

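View pics/wrist0.png

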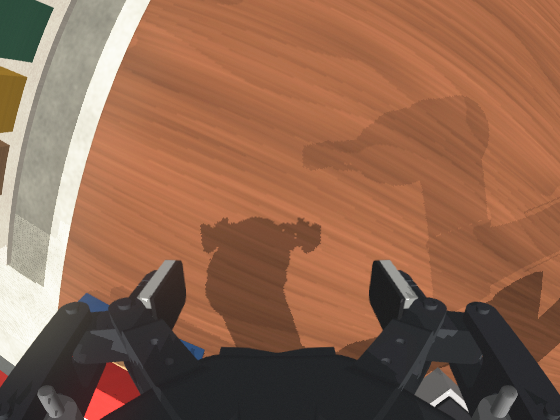

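The scene and top views show the clock, rotated about 18°. The cover is near shut, the square well is at top (388,225), the die is at (304,167), and the cup is close to the clock's -y end. I'll enlarge the clock to take its corners.

```bash
python3 - <<'E'
import cv2
a=cv2.imread("pics/top0.png")[145:275,262:422]; cv2.imwrite("pics/top0c.png",cv2.resize(a,None,fx=5,fy=4.6 and 5,interpolation=cv2.INTER_CUBIC)[:600,:800] if 0 else cv2.resize(a,(720,585),interpolation=cv2.INTER_CUBIC))
b=cv2.imread("pics/scene0.png")[205:365,115:330]; cv2.imwrite("pics/scene0c.png",cv2.resize(b,None,fx=3.5,fy=3.5,interpolation=cv2.INTER_CUBIC))
E
```

```text
(no output)
```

View pics/top0c.png

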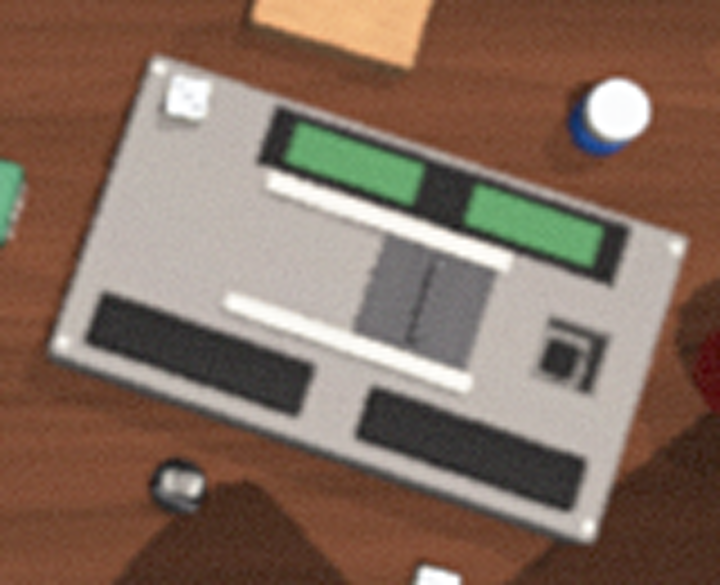

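View pics/scene0c.png

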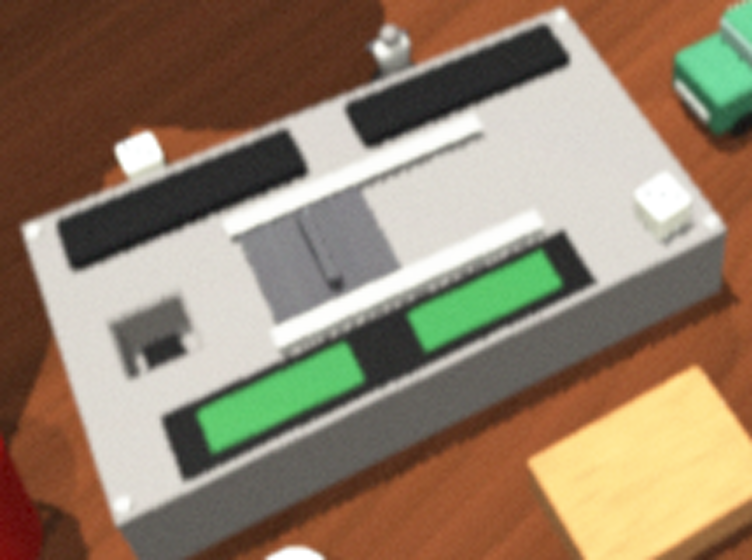

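```bash
cat > h.py <<'E'
from station import r, solver, imaging
import cv2, numpy as np, json
from scipy.optimize import least_squares
def proj(n,P,p=None):
    p=p or imaging.camera_params(n); M=np.array(p["world_to_cam"]); P=np.atleast_2d(P)
    c=P@M[:3,:3].T+M[:3,3]; f=210/np.tan(np.radians(p["fovy"])/2)
    if n=="wrist":
        rr=np.hypot(c[:,0],c[:,1]); k=f*np.arctan2(rr,c[:,2])/np.maximum(rr,1e-9)
        return np.c_[c[:,0]*k+p["cx"],c[:,1]*k+p["cy"]]
    return np.c_[f*c[:,0]/c[:,2]+p["cx"],f*c[:,1]/c[:,2]+p["cy"]]
def T(pose,P):
    x,y,a=pose; P=np.atleast_2d(P).astype(float)/1000; c,s=np.cos(a),np.sin(a)
    return np.c_[x+c*P[:,0]-s*P[:,1],y+s*P[:,0]+c*P[:,1],P[:,2]]
E
python3 - <<'E'
from h import *
C=[[85,150,55],[85,-150,55],[-85,-150,55],[-85,150,55]]
top=np.array([[155,57],[687,237],[594,535],[52,349]])/4.5+[262,145]
sc=np.array([[725,228],[119,521],[22,229],[565,8]])/3.5+[115,205]
def f(v,only=None):
    o=[]
    if only!="scene": o.append(proj("top",T(v,C))-top)
    if only!="top": o.append(proj("scene",T(v,C))-sc)
    return np.concatenate(o).ravel()
for only in [None,"top","scene"]:
    s=least_squares(f,[.6,-.1,-.3],kwargs=dict(only=only)); print(only,s.x,np.round(s.fun,1))
    if only is None: v=s.x
np.savetxt("pose.txt",v)
for nm,p in dict(well=[5,-30,55],sq=[5,-110,55],die=[64,120,75]).items(): print(nm,T(v,[p]))
p=imaging.camera_params
# rib in top crop ends
for s in range(0,16,2): print(s,np.round((proj("top",T(v,[[27,-30+s,69],[-17,-30+s,69]]))-[262,145])*4.5).tolist(),np.round((proj("scene",T(v,[[27,-30+s,69],[-17,-30+s,69]]))-[115,205])*3.5).tolist())
print(np.linalg.norm(v[:2]))
E
```

```text
None [ 0.5857389  -0.1170624  -0.33413893] [-0.8 -0.6 -0.5  0.1 -0.9  1.4 -1.2  0.6  1.   0.4 -0.6  2.  -0.4 -0.6
 -0.8 -0.2]
top [ 0.58664823 -0.11905056 -0.33073728] [-0.2 -0.8  0.3 -0.5  0.2  0.8 -0.3  0.4]
scene [ 0.58506701 -0.11605826 -0.33552614] [ 1.1 -0.1 -0.4  1.1 -0.1 -1.3 -0.6 -0.6]
well [[ 0.58062369 -0.14704297  0.055     ]]
sq [[ 0.55438723 -0.22261842  0.055     ]]
die [[ 0.68555396 -0.02468841  0.075     ]]
0 [[442.0, 261.0], [416.0, 340.0]] [[332.0, 281.0], [298.0, 211.0]]
2 [[438.0, 260.0], [412.0, 339.0]] [[336.0, 279.0], [302.0, 210.0]]
4 [[435.0, 259.0], [409.0, 337.0]] [[340.0, 277.0], [306.0, 208.0]]
6 [[431.0, 257.0], [405.0, 336.0]] [[344.0, 275.0], [310.0, 206.0]]
8 [[427.0, 256.0], [402.0, 335.0]] [[348.0, 273.0], [314.0, 205.0]]
10 [[424.0, 255.0], [398.0, 334.0]] [[352.0, 271.0], [318.0, 203.0]]
12 [[420.0, 254.0], [394.0, 332.0]] [[356.0, 270.0], [321.0, 201.0]]
14 [[417.0, 252.0], [391.0, 331.0]] [[360.0, 268.0], [325.0, 199.0]]
0.5973220822773738
```

The rib in both views matches a cover slide of about 0–3 mm, and the clock pose fits to about 2 mm. Next I'll shut the gripper, hover over the clock and check with the wrist camera.

```bash
cat >> h.py <<'E'
from scipy.spatial.transform import Rotation as R
def quat(pose,sgn=1):
    a=pose[2]; X=np.array([0,0,-1.]); Z=sgn*np.array([np.cos(a),np.sin(a),0]); Y=np.cross(Z,X)
    return R.from_matrix(np.c_[X,Y,Z]).as_quat()
E
python3 - <<'E'
from h import *
v=np.loadtxt("pose.txt")
print(R.from_quat(r.observe()["orientation"]).as_matrix().round(2).tolist())
P=T(v,[[5,-70,200]])[0]
for s in (1,-1):
    print(s,solver.ik(P,quat(v,s)))
qs=[(s,solver.ik(P,quat(v,s))) for s in (1,-1)]
q0=np.array(r.observe()["q"])
s=min([a for a in qs if a[1] is not None],key=lambda a:abs(np.array(a[1])-q0).max())[0]
open("sgn","w").write(str(s)); print(s)
r.grip(0.0,30)
r.movep(P,quat(v,s))
o=r.observe();print(o["time"],o["eef_pos"],o["opening"],o["ft_force"])
p=imaging.camera_params("wrist"); im=imaging.grab_frame("wrist")[:,:,::-1].copy()
L=[[85,150,55],[85,-150,55],[-85,-150,55],[-85,150,55],[-11,-126,55],[21,-126,55],[21,-94,55],[-11,-94,55],[27,-30,69],[-17,-30,69]]
cv2.imwrite("pics/w1raw.png",im)
uv=proj("wrist",T(v,L),p); print(uv.round().tolist())
for u in uv: cv2.circle(im,tuple(int(round(x)) for x in u),3,(0,0,255),1)
cv2.imwrite("pics/w1.png",im)
E
```

```text
[[0.0, -0.9, -0.43], [-0.0, -0.43, 0.9], [-1.0, -0.0, -0.0]]
1 [ 0.01230556  0.2533893  -0.21161335  0.         -1.10579368  2.79514815]
-1 [ 0.01230556  0.2533893  -0.21161335  0.         -1.10579368 -0.3464445 ]
-1
4.5583 [ 0.56734523 -0.1856168   0.2000415 ] -0.00012837258849695876 [-0.5074038   0.02670696  0.1821841 ]
[[211.0, 377.0], [187.0, 114.0], [376.0, 114.0], [350.0, 376.0], [295.0, 138.0], [258.0, 138.0], [258.0, 174.0], [294.0, 174.0], [252.0, 247.0], [301.0, 246.0]]
```

View pics/w1.png

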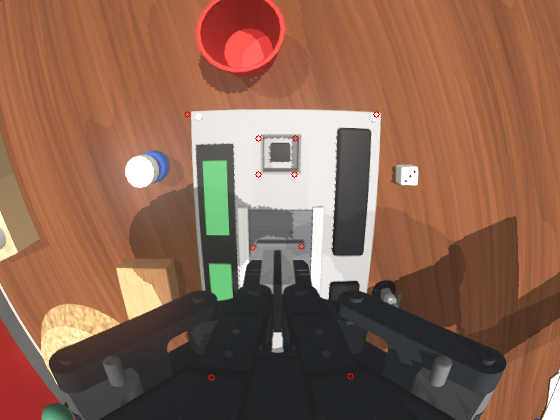

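```bash
python3 - <<'E'
import cv2
a=cv2.imread("pics/w1raw.png")[95:275,180:400]; cv2.imwrite("pics/w1c.png",cv2.resize(a,None,fx=3.3,fy=3.3,interpolation=cv2.INTER_CUBIC))
E
```

```text
(no output)
```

View pics/w1c.png

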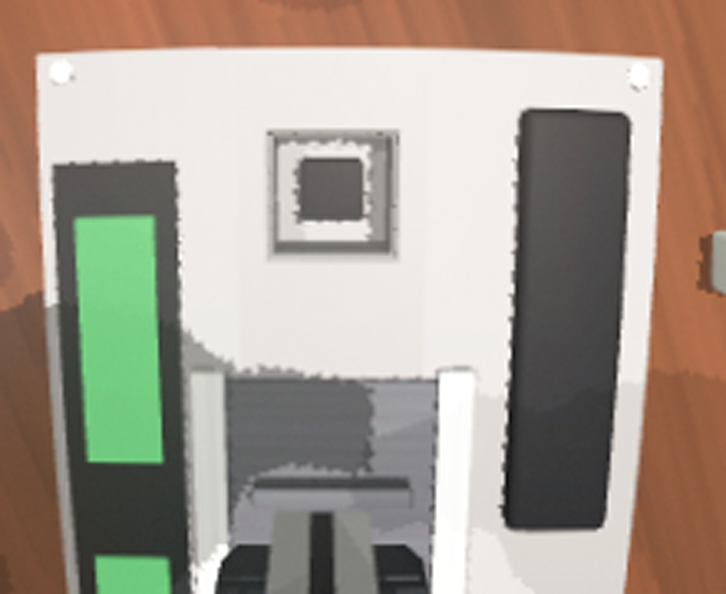

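```bash
python3 - <<'E'
from h import *
C=[[85,150,55],[85,-150,55],[-85,-150,55],[-85,150,55]]
top=np.array([[155,57],[687,237],[594,535],[52,349]])/4.5+[262,145]
sc=np.array([[725,228],[119,521],[22,229],[565,8]])/3.5+[115,205]
W=[[85,-150,55],[-85,-150,55],[5,-110,55]]
w=np.array([[37,56],[663,60],[333,194]])/3.3+[180,95]
pw=imaging.camera_params("wrist")
def fw(v): return (proj("wrist",T(v,W),pw)-w).ravel()
def f(v): return np.concatenate([(proj("top",T(v,C))-top).ravel()*1.9,(proj("scene",T(v,C))-sc).ravel()*1.6,fw(v)])
s=least_squares(fw,[.58,-.12,-.33]);print("wrist",s.x,s.fun.round(1))
sw=s.x
s=least_squares(f,[.58,-.12,-.33]);print("all",s.x,s.fun.round(1))
for v in (sw,s.x):
  print(T(v,[[5,-30,55]]).round(4), ((proj("wrist",T(v,[[27,-33,69],[-17,-33,69],[5,-61,59],[5,-54,59]]),pw)-[180,95])*3.3).round().tolist())
np.savetxt("pose_w.txt",sw);np.savetxt("pose_all.txt",s.x)
E
```

```text
wrist [ 0.58154715 -0.11722753 -0.33612375] [ 0.  -0.4 -0.1 -0.3  0.1  0.7]
all [ 0.58436715 -0.11729236 -0.33970032] [-0.8 -0.6 -0.5  2.  -2.   4.2 -2.2  1.5  0.5  0.8 -2.8  1.9 -1.3 -2.2
 -1.6 -0.5 -2.3  0.4 -2.3  0.8 -2.5  1.6]
[[ 0.5764 -0.1472  0.055 ]] [[252.0, 485.0], [413.0, 485.0], [333.0, 377.0], [333.0, 401.0]]
[[ 0.5791 -0.1472  0.055 ]] [[243.0, 488.0], [404.0, 488.0], [324.0, 380.0], [324.0, 404.0]]
```

```bash
python3 - <<'E'
from h import *
v=np.loadtxt("pose_all.txt"); q=quat(v,-1)
r.line_to(T(v,[[5,-58,110]])[0],0.15,orientation=q)
print(r.line_to(T(v,[[5,-58,63]])[0],0.04,threshold=3))
print(r.observe()["eef_pos"],r.observe()["ft_force"])
hit=r.line_to(T(v,[[5,20,63]])[0],0.04,threshold=4)
o=r.observe();print(hit,o["time"],o["eef_pos"],o["ft_force"],T(v,[[5,20,63]])[0])
for n in ("top","scene","wrist"): cv2.imwrite(f"pics/{n}2.png",imaging.grab_frame(n)[:,:,::-1])
E
```

```text
False
[ 0.56997893 -0.17367024  0.06331035] [0.1262925  0.75151395 0.19717838]
False 8.7917 [ 0.59580609 -0.10012016  0.06293865] [-0.85955436  0.07323945 -0.86353834] [ 0.59574552 -0.10010129  0.063     ]
```

View pics/wrist2.png

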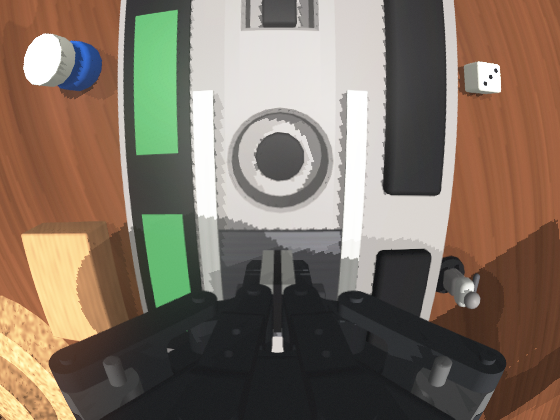

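View pics/scene2.png

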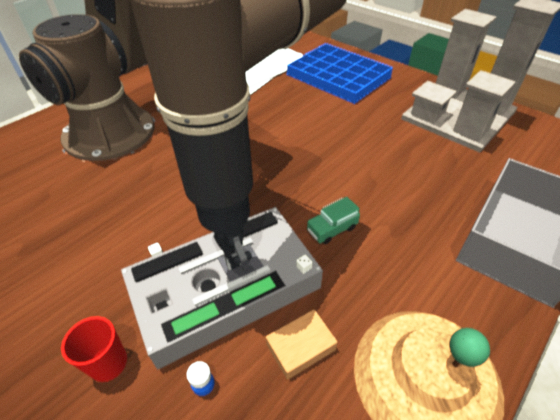

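```bash
python3 - <<'E'
from h import *
pw=imaging.camera_params("wrist")
a=np.linspace(0,2*np.pi,60)
im=cv2.imread("pics/wrist2.png")
for nm,c in (("pose_all",(0,0,255)),("pose_w",(255,0,0)),("pose",(0,160,0))):
    v=np.loadtxt(nm+".txt")
    ring=T(v,np.c_[5+23*np.cos(a),-30+23*np.sin(a),0*a+55])
    uv=proj("wrist",ring,pw); print(nm,uv.min(0).round(1),uv.max(0).round(1))
    cv2.polylines(im,[uv.round().astype(int)],True,c,1)
    key=T(v,np.c_[5+13*np.cos(a),-30+13*np.sin(a),0*a+37]); uv=proj("wrist",key,pw);cv2.polylines(im,[uv.round().astype(int)],True,c,1)
    e=T(v,[[-27,-61,59],[37,-61,59]])
print(proj("wrist",r.observe()["eef_pos"],pw))
cv2.imwrite("pics/w2c.png",cv2.resize(im[80:290,180:400],None,fx=2.8,fy=2.8,interpolation=cv2.INTER_CUBIC))
E
```

```text
pose_all [226.5 114. ] [324.7 211.1]
pose_w [231.9 112.2] [330.2 209.4]
pose [223.7 115.5] [321.7 212.5]
[[275.46155095 269.12571961]]
```

View pics/w2c.png

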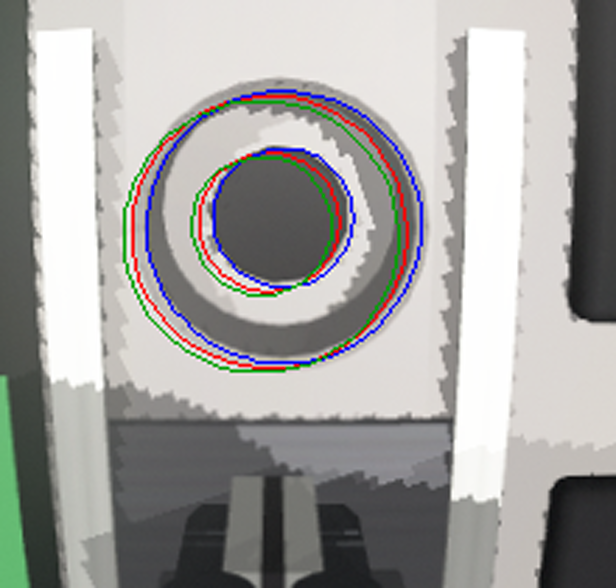

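The well is clear and the cover edge at row 230 puts the slide at about 63 mm. The well sits about 1.5 mm toward -x and -y of the fitted pose. I'll correct for that and press.

```bash
python3 - <<'E'
from h import *
v=np.loadtxt("pose_all.txt")
g=lambda x,y,z:T(v,[[x,y,z]])[0]
r.line_to(g(5,15,63),0.05); r.line_to(g(5,10,85),0.1)
r.line_to(g(3.5,-31.3,85),0.1); r.hold(0.2)
print(r.observe()["ft_force"])
print("down", r.line_to(g(3.5,-31.3,40),0.04,threshold=2.5)); o=r.observe(); print(o["eef_pos"],o["ft_force"])
if o["eef_pos"][2]<0.042:
    print("press", r.line_to(g(3.5,-31.3,30.6),0.01,threshold=10)); o=r.observe(); print(o["eef_pos"],o["ft_force"])
    r.hold(0.3); o=r.observe(); print(o["time"],o["eef_pos"],o["ft_force"])
    cv2.imwrite("pics/scene3.png",imaging.grab_frame("scene")[:,:,::-1])
E
```

```text
[ 0.10122401 -0.72322659  0.19207932]
down False
[ 0.57748542 -0.14797719  0.04030814] [0.5521388  0.09492353 0.31648419]
press True
[ 0.57736002 -0.14796587  0.03117611] [-0.46824931  1.42371571  4.82824746]
12.8333 [ 0.57738006 -0.14796524  0.0311255 ] [-0.2331739   1.68537967  6.20828738]
```

```bash
python3 - <<'E'
from h import *
v=np.loadtxt("pose_all.txt")
g=lambda x,y,z:T(v,[[x,y,z]])[0]
r.line_to(g(3.5,-31.3,30.6),0.01); o=r.observe(); print(o["eef_pos"],o["ft_force"])
r.hold(1.4); o=r.observe(); print(o["time"],o["eef_pos"],o["ft_force"])
r.line_to(g(3.5,-31.3,45),0.03); r.hold(.1); print(r.observe()["ft_force"])
r.line_to(g(3.5,-31.3,100),0.1)
r.line_to(g(5,60,100),0.12); r.hold(.1)
for n in ("top","scene","wrist"): cv2.imwrite(f"pics/{n}4.png",imaging.grab_frame(n)[:,:,::-1])
print(r.observe()["time"])
E
```

```text
[ 0.57736733 -0.14795706  0.03107204] [-1.83374375 -0.15607951  7.97257219]
14.5333 [ 0.57735073 -0.1480066   0.03106238] [-2.11862486  1.21145823  7.99389472]
[-0.0026715   0.37935934 -0.03532861]
17.125
```

View pics/wrist4.png

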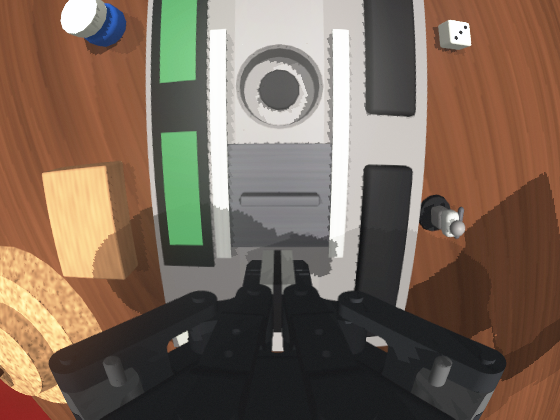

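View pics/scene4.png

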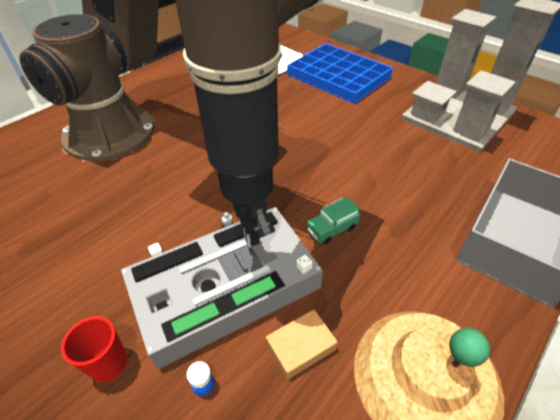

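The key bottomed at z=31.1 mm with 8 N, was held for over 1.4 s, and is up again. The rib (row 200) is well ahead of the fingertip, so I'll close the cover.

```bash
python3 - <<'E'
from h import *
v=np.loadtxt("pose_all.txt")
g=lambda x,y,z:T(v,[[x,y,z]])[0]
print(r.line_to(g(4,58,63),0.05,threshold=3), r.observe()["eef_pos"])
hit=r.line_to(g(4,-17.5,63),0.04,threshold=4)
o=r.observe();print(hit,o["time"],o["eef_pos"],g(4,-17.5,63),o["ft_force"])
r.line_to(g(4,-10,63),0.05); r.line_to(g(4,-5,100),0.1); r.line_to(g(4,40,200),0.15); r.hold(.1)
for n in ("top","scene","wrist"): cv2.imwrite(f"pics/{n}5.png",imaging.grab_frame(n)[:,:,::-1])
E
```

```text
False [ 0.60771714 -0.06391273  0.06319624]
True 19.775 [ 0.58290327 -0.13404086  0.06284613] [ 0.58230749 -0.13512513  0.063     ] [0.52196785 1.13074288 0.60902144]
```

View pics/wrist5.png

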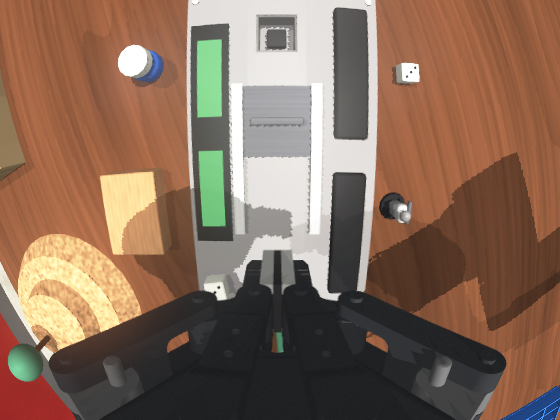

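View pics/scene5.png

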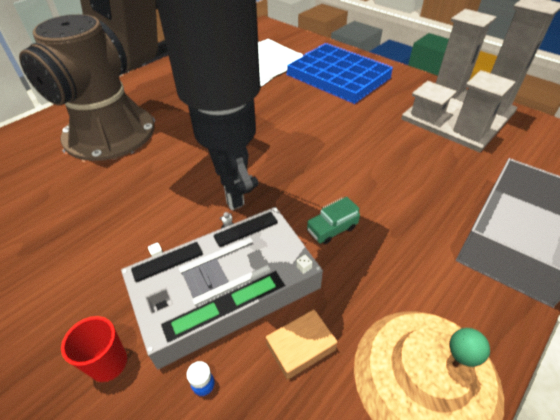

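The cover is shut: its edge is at wrist row 86, just past the rail ends at row 84, as at the start. I'll compare the first and last scene images for movement before handing in.

```bash
python3 - <<'E'
from h import *
a=cv2.imread("pics/scene0.png",0);b=cv2.imread("pics/scene5.png",0)
for nm,(u,w) in dict(clockL=(130,280),clockFar=(155,345),die=(304,264),van=(333,220),cup=(95,350),pot=(200,378),box=(300,343),die_t=(155,250),figurine=(227,219),cover=(207,278)).items():
    h=14; t=a[w-h:w+h,u-h:u+h]; s=b[w-h-12:w+h+12,u-h-12:u+h+12]
    m=cv2.matchTemplate(s,t,cv2.TM_CCOEFF_NORMED); _,k,_,l=cv2.minMaxLoc(m); print(nm,round(k,2),l[0]-12,l[1]-12)
o=r.observe();print(o["time"],o["ft_force"]); 
r.sign_off()
E
```

```text
clockL 0.97 0 0
clockFar 1.0 0 0
die 0.7 1 2
van 0.7 -3 7
cup 0.99 0 0
pot 1.0 0 0
box 0.14 -12 12
die_t 0.95 0 0
figurine 0.78 0 0
cover 0.97 -1 0
21.7083 [-0.68046836  0.09505252 -0.31350106]
the job is handed in; nothing more can be done
```

The job is handed in, and as far as my checks show it worked; no verdict is reported.

- **Open:** With the shut fingertips I pushed the cover open by its rib. In the wrist picture the slide was about 63 mm and the well was clear.
- **Press:** I reached into the round well and pressed the reset key to its stop. The tip was at z = 31.1 mm with about 8 N, against the 31 mm and 5 N expected at full travel, and I held it for over 1.4 s.
- **Shut:** I let the key up and pushed the cover back until it met resistance, 1 mm short of the target. The last wrist picture shows the cover edge just inside the rail ends, as at the start.
- **At the end:** The arm was about 0.2 m up with no contact, at 21.7 s of the allowed 58 s.

**First and last scene pictures compared:**
- The two clock patches, the cup, the paint pot and the table die show no shift, and the cover matches within a pixel.
- The automatic match was not usable for the card box (0.14) and weak for the van (0.70), the die on the clock (0.70) and the figurine (0.78). By eye, all four stand in the same places in both pictures.

**Camera disagreement:** The wrist camera put the clock about 3–4 mm off in x from the other two cameras. I worked from a fit to all three, corrected by about 1.5 mm for where the fingers appeared against the well. The descent into the well met no contact force.

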